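Put the monomer bottle away in the bench cabinet's door rack

TASK

Pull the small white bench cabinet's door open by its handle, stand the tall amber glass bottle with the narrow cap upright on the floor of the open rack on the inside of the door, and then swing the door fully shut again with the bottle in it. It is glass: grip it lightly, set it down rather than drop it, and close the door gently without slamming. Leave the squat jar and the dental model on the bench where they are.

Things in the scene. Friction and masses are not known exactly. Their poses are not given: they have to be found in the camera images.
- cabinet: White painted steel bench cabinet, fixed, 180 deep (its x) x 200 wide (its y) x 230 mm high. Origin: centre of its underside, on the bench. Its front looks along its own -x and is closed by one door; it stands to the robot's left and faces roughly to the right (its yaw varies). The roof is closed.
- door (a joint): Hinge angle of the cabinet door (rad): 0 shut flush, grows as it opens, up to 1.75. It stays where it is left (light friction, about 0.25 N m). The door is a white panel 14 mm thick, 196 mm wide, from 4 to 218 mm above the bench. Its outer face looks along the cabinet's -x when shut.
- door_hinge (a point): Point on the upright hinge axis at bench height, at the cabinet's front left edge (its -x, +y corner, nearest the robot). Its axes turn with the door and match the cabinet's when shut: -y runs along the door to its free edge (y = -198 mm), -x is the way the outer face looks, z up. The panel fills x = -14 to 0 mm. Opening turns it clockwise seen from above.
- handle: Upright round steel bar on the door's outer face near its free edge, 14 mm thick, 110 mm long. Origin: centre of the bar's top end, 212 mm above the bench, at x = -59, y = -170 mm in door_hinge axes (its own axes are parallel); the bar runs down from there with 38 mm clear space to the door. 10 mm posts join it to the door 45 and 90 mm below its top.
- rack: Open-topped grey metal rack on the door's inside, outside 92 (its x, out from the door) x 112 (its y, along the door) x 45 mm high, walls and floor 3 mm. Origin: centre of its underside, 69 mm above the bench, at x = 47, y = -95 mm in door_hinge axes (its axes are parallel): floor at 72, rim at 114 mm above the bench. Reached from above when the door is open.
- bottle: The bottle to put away: closed amber glass bottle, 130 mm tall, body 54 mm in diameter up to 78 mm, sloping in to the neck at 94 mm, black cap 32 mm in diameter from 97 to 130 mm above its foot. About 0.25 kg. Origin: centre of its foot, z up along its axis. Stands on the bench to the robot's right, in one of three places.
- jar: Bystander: squat white plastic jar, 80 mm tall, 76 mm in diameter. Origin: centre of its foot.
- model: Bystander: dental model, plaster tooth arch on a pink-brown base, 75 x 70 x 42 mm high. Origin: centre of its underside.
Mind the look-alikes: they are no part of the job. Several things look just like the bottle: the one meant starts farthest from the robot's base.

How it is judged:
On the way, in this order (a step that is already met when the one before it is completed fails the run):
1. the door has been drawn open at least 0.12 rad (7 degrees) with the fingers on the handle (value of joint door above 0.12 rad and contact force between the fingers and handle above 0.3 N), for 0.1 s.
2. the bottle stands upright on the rack floor, let go, while the door is open at least 0.6 rad (x of bottle in the frame of rack between -0.03 and 0.03 m and y of bottle in the frame of rack between -0.04 and 0.04 m and z of bottle in the frame of rack between -0.005 and 0.01 m and angle between bottle's own z axis and vertical below 0.12 rad and contact force between the fingers and bottle below 0.05 N and value of joint door above 0.6 rad), for 0.2 s.
At the end, for the whole second after the job is handed in: The door is shut to within 0.03 rad (6 mm at its free edge); the bottle stands at rest, let go, upright within 0.12 rad on the rack floor (foot less than 10 mm above the rack's underside), within 30 mm across and 40 mm along of the rack's centre; jar and model are within 30 mm of where they were (x of bottle in the frame of rack between -0.03 and 0.03 m and y of bottle in the frame of rack between -0.04 and 0.04 m and z of bottle in the frame of rack between -0.005 and 0.01 m and angle between bottle's own z axis and vertical below 0.12 rad and contact force between the fingers and bottle below 0.05 N and value of joint door below 0.03 rad and linear speed of bottle below 0.02 m/s and distance of each of jar, model from where it was at the start of the episode below 0.03 m); the robot touches nothing.
It fails at once if the door is slammed (closing faster than 2 rad/s) (velocity of joint door below -2 rad/s).
It fails at once if the bottle is squeezed hard (over 150 N of finger contact in all, about 75 N on each finger) (contact force between the fingers and bottle above 150 N).
It fails at once if the bottle is dropped into the rack (let go with its foot more than 17 mm above the rack floor) or pressed into it (contact over 40 N) (contact force between bottle and rack above 40 N or (x of bottle in the frame of rack between -0.03 and 0.03 m and y of bottle in the frame of rack between -0.04 and 0.04 m and z of bottle in the frame of rack above 0.02 m and contact force between the fingers and bottle below 0.05 N)).
It fails at once if the bottle falls over (angle between bottle's own z axis and vertical above 0.8 rad).
It fails at once if the jar or the dental model is shoved aside (30 mm) or tipped over (distance of any of jar, model from where it was at the start of the episode above 0.03 m or angle between any of jar, model's own z axis and vertical above 0.5 rad).
It also fails if it takes over 67 s, if anything falls off the work surface, if the arm or the gripper's body presses on something with over 40 N, if the wrist force passes 120 N, or if a joint passes its speed limit or range.

ROBOT

A 6-joint arm with a two-finger parallel gripper is mounted at the origin on the work surface. World frame = base frame: x ahead of the robot, y to its left, z up, the work surface at z = 0. Lengths are in m, angles in rad, forces in N, time in s.
With the tool pointing down it reaches from about 0.35 to 0.975 m from the base axis. Payload 4.9 kg.
Tool frame: the origin (TCP) lies at the very end of the fingers, on their centre line; the grasp point (between the pads) lies ctrl.hold_point_z behind it (ctrl.hold_point_z is the distance from the TCP to the grasp point, in m); z points along the fingers, y is the line along which they close (so a half turn about z gives the same grasp; the last joint's range is limited). The gripper opens to 85 mm and grips with 20 to 120 N. Pads are 22 mm wide; open, the fingers measure 114 mm over their backs; the gripper's body (76 mm by 85 mm) begins 54 mm behind the grasp point. The pads swing forward as they close: fully open they stand 13 mm farther back than shut.
Start: joints at [-1.351, 0.053, 1.613, -0, 1.476, -0.119], TCP at [0.208, -0.589, 0.231] pointing down, gripper open.
Joint ranges: [-3.01, 3.01], [-1.01, 2.22], [0.06, 2.58], [-1.02, 4.17], [0.09, 2.62], [-3.14, 3.14]. Speed limits (rad/s): [2.57, 2.57, 3.14, 3.14, 3.14, 3.14].

INTERFACE

Orientations are given as a rotation vector (axis times angle).
In Python, from station import ctrl gives the robot as it stands. The module is installed in compiled form; this text tells all that it offers.
- The arm moves only by the tool jog_arm, never from a script. Its argument "deltas" is a list of rows, each a list of 3 entries, a list of its own where there are three numbers: the closure, from -1 (fully open) to 1 (shut), then the shift along the world's x, y, z scaled (see below), then the turn, a rotation vector about the world's x, y, z scaled (see below). A call has 1 to 12 rows; each row is the pose to reach, as a shift and turn from the pose commanded when the call began, turning the shorter way round; what a row does not reach only later rows make up. The controller multiplies each number of a shift by 0.4 m and each number of a turn by 180 degrees. A row lasts 1/12 s, in which the tool goes at most 41.7 mm and 7.16 degrees, less where a joint would pass 70% of its speed; a pose out of reach is approached as far as the arm can. A call with a number of a shift or a turn outside -1 to 1 is refused whole. A call with a gripper value outside its range is refused whole. The fingers move at their own pace and stop on an object; "squeeze" is the grip in N (left out, the last holds). Time passes only in rows, so rows that repeat a pose let the fingers close. It gives the time, the measured TCP pose, the force, the opening and the grip force at its end, in the units of the state.
- ctrl.get_obs(): the state, without advancing time (a new reading comes with each control period).
- ctrl.get_image(name): name is "side" or "top"; returns the picture (384x512x3 uint8, red, green, blue); there is no depth.
- ctrl.get_calibration(name): a dict with "K" (3x3 intrinsics, pixels), "extrinsics" (4x4, takes a point from world to camera coordinates). Camera axes: x right, y down, z forward; pixel columns grow to the right and rows downward; lengths in m; the calibration is good to about 2 mm. A picture is of the moment at which its call begins. get_calibration takes no time and is no camera call.
- ctrl.finish_job(): hands the job in; it is judged then, once.
The state is a dict: "t": time; "q": joint angles; "dq": joint speeds; "effort": joint torques, N m; "tool_pos": TCP position; "tool_rot": TCP orientation; "contact_force": force on the tool from outside, world axes, zero at the start; "wrist_torque": the same for the moment, N m; "opening": finger opening in m; "grip_force": force on a finger pad.
Only numpy, scipy, OpenCV 4.12 (cv2) and the standard library are available. Lean on these libraries where they do the work, as an engineer would, in place of code of your own. Each camera call takes 0.05 s, during which the arm holds its last target. There are 200 camera calls.

## Working session

There is one attempt and no reset: what is moved stays moved. The work goes in short steps, Python scripts to look and compute and a tool call to move; the robot and the scene stay as the last step left them, time stands still between calls to the robot, and variables do not carry over. Pictures are saved under pics/ and viewed, at most 10 in all, crops included, and the job is handed in when it is done.

Besides the shell and the picture viewer there is one more tool, called after "Emit:" by a JSON object that holds its "method" and its "body", one argument or row to a line. jog_arm: Moves the arm, as the interface text tells. Its arguments: {"type":"object","properties":{"deltas":{"type":"array","items":{"type":"array"}},"squeeze":{"type":"number"}},"required":["deltas"]}

```bash
mkdir -p pics; python3 - <<'E'
from station import ctrl
import cv2,numpy as np
np.set_printoptions(precision=4,suppress=True)
for n in("side","top"):
    cv2.imwrite(f"pics/{n}0.png",ctrl.get_image(n)[:,:,::-1]); c=ctrl.get_calibration(n); print(n,c["K"],c["extrinsics"])
o=ctrl.get_obs()
print(ctrl.hold_point_z,{k:np.round(v,4) for k,v in o.items()})
E
```

```text
side [[474.1505   0.     254.4613]
 [  0.     474.1505 191.0135]
 [  0.       0.       1.    ]] [[-0.9392 -0.3434 -0.007   0.4767]
 [-0.2332  0.6525 -0.721   0.2214]
 [ 0.2522 -0.6755 -0.6929  1.393 ]
 [ 0.      0.      0.      1.    ]]
top [[474.5741   0.     255.9233]
 [  0.     474.5741 187.4598]
 [  0.       0.       1.    ]] [[ 0.0145 -0.9998  0.012  -0.0177]
 [-0.9865 -0.0163 -0.1628  0.5297]
 [ 0.163  -0.0095 -0.9866  1.3411]
 [ 0.      0.      0.      1.    ]]
0.0187 {'t': np.float64(0.1), 'q': array([-1.351 ,  0.0533,  1.6142,  0.    ,  1.476 , -0.119 ]), 'dq': array([ 0.0001, -0.0027, -0.0024, -0.0004,  0.0012, -0.0008]), 'effort': array([ -0.0005, -39.4907, -37.1362,  -0.0002,   0.004 ,   0.    ]), 'tool_pos': array([ 0.2076, -0.5889,  0.2302]), 'tool_rot': array([-3.0948, -0.5294,  0.0001]), 'contact_force': array([-0.0694,  0.6622, -1.1259]), 'wrist_torque': array([0.0039, 0.0176, 0.0474]), 'grip_force': np.float64(0.0), 'opening': np.float64(0.0857)}
```

View pics/side0.png

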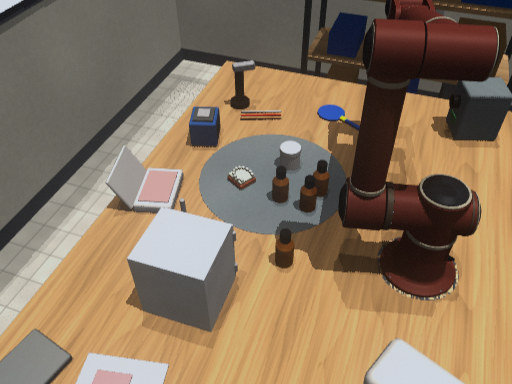

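View pics/top0.png

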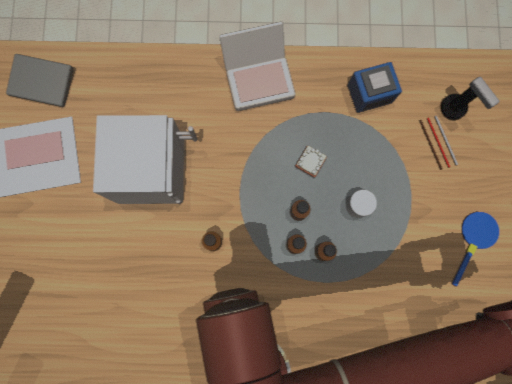

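Side view: cabinet with its roof around (185,240), bottles at (280,184), (308,193), (321,178) and (286,247). Top view: bottles at (300,209), (297,243), (326,252) and (212,241), handle near (190,135), hinge near (180,200). The candidate is (300,209), the one farthest up the picture and so farthest from the base. I'll confirm it in an enlarged crop.

```bash
cat > h.py <<'E'
import numpy as np,cv2
from station import ctrl
np.set_printoptions(precision=4,suppress=True)
def unproj(n,u,v,z):
    c=ctrl.get_calibration(n);K=c["K"];E=c["extrinsics"];R=E[:3,:3];C=-R.T@E[:3,3]
    d=R.T@np.linalg.solve(K,[u,v,1]);return C+d*(z-C[2])/d[2]
def proj(n,p):
    c=ctrl.get_calibration(n);E=c["extrinsics"];q=c["K"]@(E[:3,:3]@np.asarray(p,float)+E[:3,3]);return q[:2]/q[2]
E
python3 - <<'E'
from h import *
t=cv2.imread("pics/top0.png")[105:270,90:350]
t=cv2.resize(t,None,fx=3,fy=3,interpolation=cv2.INTER_CUBIC)
for i in range(0,260,20): cv2.putText(t,str(90+i),(3*i,8),0,.3,(0,0,255)); t[10:16,3*i]=(0,0,255)
for i in range(15,165,20): cv2.putText(t,str(105+i),(0,3*i+4),0,.3,(0,0,255))
cv2.imwrite("pics/topc.png",t)
for u,v in[(300,208),(297,243),(327,251),(210,240)]:
    p=unproj("top",u,v,.13);print((u,v),p,np.hypot(*p[:2]),"side cap",proj("side",p))
E
```

```text
(300, 208) [ 0.461  -0.1292  0.13  ] 0.47879868338278797 side cap [281.9058 170.8233]
(297, 243) [ 0.3664 -0.1211  0.13  ] 0.3858522540253607 side cap [310.0975 179.2107]
(327, 251) [ 0.3463 -0.2015  0.13  ] 0.40064683482794944 side cap [322.7462 164.7422]
(210, 240) [0.3708 0.1124 0.13  ] 0.38748137390812026 side cap [286.3974 232.1324]
```

View pics/topc.png

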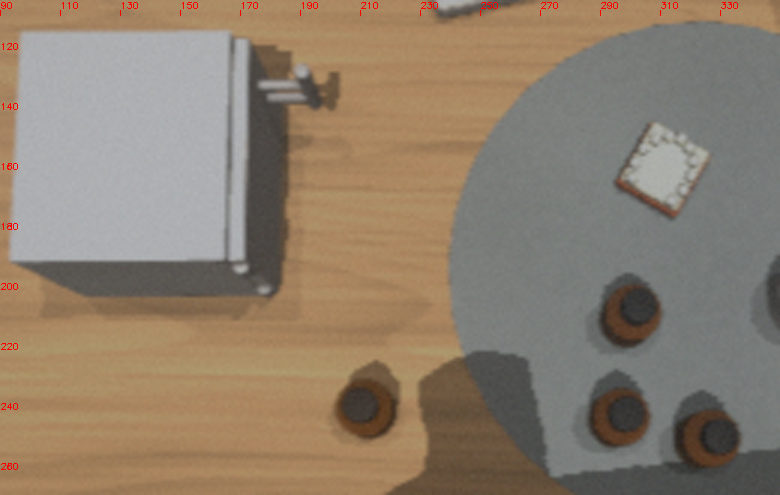

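The crop confirms bottle caps at about (303,207), (299,243), (330,250) and (210,240). The one at (303,207) is the farthest from the base at 0.48 m, against 0.39–0.40 m for the others, so it is the target. The handle's top is at about (191,129). Next I fit the cabinet pose and refine the bottle position.

```bash
cat >> h.py <<'E'
def R2(a): return np.array([[np.cos(a),-np.sin(a)],[np.sin(a),np.cos(a)]])
E
python3 - <<'E'
from h import *
from scipy.optimize import least_squares
F=[((-.09,-.1,.23),(167,115.3)),((-.09,.1,.23),(166,192)),((.09,.1,.23),(93.3,192)),((.09,-.1,.23),(97,115.3)),
 ((-.09-.059,.1-.17,.212),(191,129)),((-.104,.1-.198,.218),(173,118.3))]
def f(p,full=False): return np.concatenate([proj("top",[*(p[:2]+R2(p[2])@np.array(a[:2])),a[2]])-b for a,b in F])
s=least_squares(f,[.55,.25,1.57],loss="soft_l1");print(s.x,s.fun.reshape(-1,2))
p=s.x;H=p[:2]+R2(p[2])@[-.09,.1];hd=H+R2(p[2])@[-.059,-.17];print("hinge",H,"handle",hd, unproj("top",191,129,.212), "side proj handle",proj("side",[*hd,.212]))
for c in[(-.09,.1),(-.09,-.1),(.09,.1)]:print("side corner",proj("side",[*(p[:2]+R2(p[2])@c),.23]))
print("bottle",unproj("top",303,207.3,.13),unproj("side",280.5,171,.13))
t=cv2.imread("pics/side0.png")
a=cv2.resize(t[200:290,120:250],None,fx=3,fy=3,interpolation=cv2.INTER_CUBIC);b=cv2.resize(t[150:240,250:350],None,fx=4,fy=4,interpolation=cv2.INTER_CUBIC)
o=np.zeros((360,790,3),np.uint8);o[:270,:390]=a;o[:360,390:790]=b;cv2.imwrite("pics/sidec.png",o)
E
```

```text
[0.5817 0.3116 1.5909] [[ 0.2635  0.1491]
 [-0.7152  0.1143]
 [-0.0517  0.3783]
 [ 0.1511  0.2614]
 [-0.1475 -0.3587]
 [ 0.43   -0.6794]]
hinge [0.4835 0.2196] handle [0.6546 0.164 ] [0.6537 0.1636 0.212 ] side proj handle [183.0336 199.3596]
side corner [233.1065 224.8254]
side corner [162.4446 206.9104]
side corner [205.1668 280.3372]
bottle [ 0.4631 -0.1374  0.13  ] [ 0.465  -0.1269  0.13  ]
```

View pics/sidec.png

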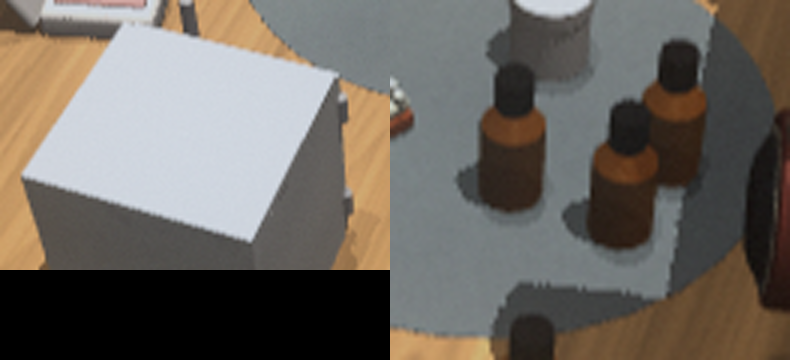

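Emit:
{"method": "jog_arm", "body": {
  "deltas": [
    [0,[0.559,0.941,0.16],[0,0,0.449]],
    [0,[0.559,0.941,0.16],[0,0,0.449]],
    [0,[0.559,0.941,0.16],[0,0,0.449]],
    [0,[0.559,0.941,0.16],[0,0,0.449]],
    [0,[0.559,0.941,0.16],[0,0,0.449]],
    [0,[0.559,0.941,0.16],[0,0,0.449]],
    [0,[0.559,0.941,0.16],[0,0,0.449]],
    [0,[0.559,0.941,0.16],[0,0,0.449]],
    [0,[0.559,0.941,0.16],[0,0,0.449]],
    [0,[0.559,0.941,0.16],[0,0,0.449]],
    [0,[0.559,0.941,0.16],[0,0,0.449]],
    [0,[0.559,0.941,0.16],[0,0,0.449]]
  ],
  "squeeze": 40
}}

```text
t: 1.1
tool_pos: [0.4332, -0.2093, 0.2962]
tool_rot: [2.001, 2.421, 0.003]
contact_force: [-0.2, -0.9, 0.6]
opening: 0.0428
grip_force: 0.0
```

Emit:
{"method": "jog_arm", "body": {
  "deltas": [
    [0,[0.559,0.941,0.03],[0,0,0.449]],
    [0,[0.559,0.941,0.03],[0,0,0.449]],
    [0,[0.559,0.941,0.03],[0,0,0.449]],
    [0,[0.559,0.941,0.03],[0,0,0.449]],
    [0,[0.559,0.941,0.03],[0,0,0.449]],
    [0,[0.559,0.941,0.03],[0,0,0.449]],
    [0,[0.559,0.941,0.03],[0,0,0.449]],
    [0,[0.559,0.941,0.03],[0,0,0.449]],
    [0,[0.559,0.941,0.03],[0,0,0.449]],
    [0,[0.559,0.941,0.03],[0,0,0.449]],
    [0,[0.559,0.941,0.03],[0,0,0.449]],
    [0,[0.559,0.941,0.03],[0,0,0.449]]
  ]
}}

```text
t: 2.1
tool_pos: [0.6558, 0.1675, 0.3056]
tool_rot: [0.043, -3.14, -0.002]
contact_force: [-0.3, -0.4, 0.5]
opening: 0.0426
grip_force: 0.0
```

```bash
cat >> h.py <<'E'
from scipy.spatial.transform import Rotation as Ro
def st():
    o=ctrl.get_obs();y=Ro.from_rotvec(o["tool_rot"]).as_matrix()[:,1]
    print("t %.2f"%o["t"],"pos",o["tool_pos"],"psi",np.degrees(np.arctan2(y[1],y[0])),"q",o["q"],"F",o["contact_force"],"open",o["opening"],"grip",o["grip_force"])
def tri(a,b):
    P=[];
    for n in("top","side"):
        c=ctrl.get_calibration(n);P.append(c["K"]@c["extrinsics"][:3])
    X=cv2.triangulatePoints(P[0],P[1],np.array(a,float),np.array(b,float));return (X[:3]/X[3]).ravel()
E
python3 - <<'E'
from h import *
st();print("cap top",tri((303,207.3),(281.7,168.2)),proj("side",[.463,-.1374,.13]), proj("side",[.463,-.1374,0]))
E
```

```text
t 2.10 pos [0.6558 0.1675 0.3056] psi 91.58599706848723 q [ 0.1397  0.142   1.395   0.0013  1.6061 -1.4587] F [-0.2575 -0.4353  0.4711] open 0.04262538002999277 grip 0.0
cap top [ 0.4634 -0.1368  0.1339] [282.099  169.0854] [280.814  198.0498]
```

Emit:
{"method": "jog_arm", "body": {
  "deltas": [
    [0,[0,0,-0.05],[0,0,0]],
    [0,[0,0,-0.1],[0,0,0]],
    [0,[0,0,-0.15],[0,0,0]],
    [0,[0,0,-0.2],[0,0,0]],
    [0,[0,0,-0.25],[0,0,0]],
    [0,[0,0,-0.285],[0,0,0]],
    [0,[0,0,-0.315],[0,0,0]],
    [0,[0,0,-0.315],[0,0,0]]
  ]
}}

```text
t: 2.77
tool_pos: [0.6531, 0.1631, 0.1774]
tool_rot: [0.029, -3.136, 0.001]
contact_force: [-0.2, -0.3, -0.6]
opening: 0.0428
grip_force: 0.0
```

Emit:
{"method": "jog_arm", "body": {
  "deltas": [
    [0.4,[0,0,0],[0,0,0]],
    [1,[0,0,0],[0,0,0]],
    [1,[0,0,0],[0,0,0]],
    [1,[0,0,0],[0,0,0]],
    [1,[0,0,0],[0,0,0]],
    [1,[0,0,0],[0,0,0]]
  ]
}}

```text
t: 3.27
tool_pos: [0.6557, 0.1637, 0.1832]
tool_rot: [-0.029, 3.139, 0.001]
contact_force: [-1.1, 1.5, 4.9]
opening: 0.0125
grip_force: 39.4
```

```bash
python3 - <<'E'
from h import *
st()
H=np.array([.4835,.2196]);a=1.5909
h0=H+R2(a)@[-.059,-.17]
for th in np.arange(.1,1.45,.1):
    d=H+R2(a-th)@[-.059,-.17]-h0; print("%.1f"%th,np.round(d/.4,3),"%.4f"%(-th/np.pi), np.round(H+R2(a-th)@[.047,-.095],3))
E
```

```text
t 3.27 pos [0.6557 0.1637 0.1832] psi 91.06235567954909 q [ 0.1345  0.1997  1.5338  0.0003  1.4054 -1.4549] F [-1.1399  1.4678  4.9217] open 0.01252188463917615 grip 39.3561190366745
0.1 [-0.016 -0.042] -0.0318 [0.582 0.259]
0.2 [-0.036 -0.082] -0.0637 [0.585 0.249]
0.3 [-0.06 -0.12] -0.0955 [0.588 0.239]
0.4 [-0.088 -0.156] -0.1273 [0.589 0.228]
0.5 [-0.119 -0.188] -0.1592 [0.589 0.217]
0.6 [-0.153 -0.217] -0.1910 [0.589 0.207]
0.7 [-0.19  -0.243] -0.2228 [0.587 0.196]
0.8 [-0.229 -0.265] -0.2546 [0.584 0.186]
0.9 [-0.271 -0.283] -0.2865 [0.58  0.176]
1.0 [-0.314 -0.296] -0.3183 [0.575 0.167]
1.1 [-0.358 -0.305] -0.3501 [0.57  0.158]
1.2 [-0.402 -0.31 ] -0.3820 [0.563 0.15 ]
1.3 [-0.447 -0.311] -0.4138 [0.556 0.142]
1.4 [-0.492 -0.306] -0.4456 [0.548 0.135]
```

Emit:
{"method": "jog_arm", "body": {
  "deltas": [
    [1,[-0.007,-0.021,0],[0,0,-0.016]],
    [1,[-0.016,-0.042,0],[0,0,-0.032]],
    [1,[-0.026,-0.062,0],[0,0,-0.048]],
    [1,[-0.036,-0.082,0],[0,0,-0.064]],
    [1,[-0.048,-0.101,0],[0,0,-0.08]],
    [1,[-0.06,-0.12,0],[0,0,-0.096]],
    [1,[-0.074,-0.138,0],[0,0,-0.111]],
    [1,[-0.088,-0.156,0],[0,0,-0.127]],
    [1,[-0.103,-0.172,0],[0,0,-0.143]],
    [1,[-0.119,-0.188,0],[0,0,-0.159]],
    [1,[-0.136,-0.203,0],[0,0,-0.175]],
    [1,[-0.153,-0.217,0],[0,0,-0.191]]
  ]
}}

```text
t: 4.27
tool_pos: [0.5935, 0.0781, 0.1831]
tool_rot: [-0.903, -3.009, -0.006]
contact_force: [-4.3, 7.0, 6.6]
opening: 0.0123
grip_force: 39.9
```

Emit:
{"method": "jog_arm", "body": {
  "deltas": [
    [1,[-0.018,-0.014,0],[0,0,-0.016]],
    [1,[-0.037,-0.026,0],[0,0,-0.032]],
    [1,[-0.056,-0.037,0],[0,0,-0.048]],
    [1,[-0.076,-0.048,0],[0,0,-0.064]],
    [1,[-0.097,-0.057,0],[0,0,-0.08]],
    [1,[-0.118,-0.066,0],[0,0,-0.096]],
    [1,[-0.139,-0.073,0],[0,0,-0.111]],
    [1,[-0.161,-0.079,0],[0,0,-0.127]],
    [1,[-0.183,-0.084,0],[0,0,-0.143]],
    [1,[-0.205,-0.088,0],[0,0,-0.159]],
    [1,[-0.227,-0.091,0],[0,0,-0.175]],
    [1,[-0.249,-0.093,0],[0,0,-0.191]]
  ]
}}

```text
t: 5.27
tool_pos: [0.4947, 0.0427, 0.1831]
tool_rot: [-1.751, -2.606, -0.014]
contact_force: [0.2, 14.2, 5.0]
opening: 0.0128
grip_force: 39.9
```

Emit:
{"method": "jog_arm", "body": {
  "deltas": [
    [1,[0,0,0],[0,0,0]],
    [1,[0,0,0],[0,0,0]],
    [0.2,[0,0,0],[0,0,0]],
    [0,[0,0,0],[0,0,0]],
    [0,[0,0,0],[0,0,0]],
    [0,[0,0,0],[0,0,0]]
  ]
}}

```text
t: 5.77
tool_pos: [0.494, 0.039, 0.1811]
tool_rot: [1.751, 2.609, -0.001]
contact_force: [0.1, -1.6, -0.2]
opening: 0.0429
grip_force: 0.0
```

```bash
python3 - <<'E'
from h import *
st()
E
```

```text
t 5.77 pos [0.494  0.039  0.1811] psi 22.269594408620424 q [-0.0713 -0.228   1.9608 -0.0006  1.4091 -0.4598] F [ 0.1077 -1.5907 -0.2168] open 0.042854460232047475 grip 0.0
```

Emit:
{"method": "jog_arm", "body": {
  "deltas": [
    [0,[0,0,0.06],[0,0,0]],
    [0,[0,0,0.15],[0,0,0]],
    [0,[0,0,0.25],[0,0,0]],
    [-0.4,[-0.077,-0.443,0.25],[0,0,-0.5]],
    [-0.4,[-0.077,-0.443,0.25],[0,0,-0.5]],
    [-0.4,[-0.077,-0.443,0.25],[0,0,-0.5]],
    [-0.4,[-0.077,-0.443,0.25],[0,0,-0.5]],
    [-0.4,[-0.077,-0.443,0.25],[0,0,-0.5]],
    [-0.4,[-0.077,-0.443,0.25],[0,0,-0.5]],
    [-0.4,[-0.077,-0.443,0.25],[0,0,-0.5]],
    [-0.4,[-0.077,-0.443,0.25],[0,0,-0.5]],
    [-0.4,[-0.077,-0.443,0.25],[0,0,-0.5]]
  ]
}}

```text
t: 6.77
tool_pos: [0.4631, -0.1385, 0.281]
tool_rot: [-2.876, -1.263, 0.001]
contact_force: [-0.6, -0.6, -0.6]
opening: 0.0597
grip_force: 0.0
```

Emit:
{"method": "jog_arm", "body": {
  "deltas": [
    [-0.4,[0,0,0],[0,0,-0.12]],
    [-0.4,[0,0,0],[0,0,-0.12]],
    [-0.4,[0,0,0],[0,0,-0.12]],
    [-0.4,[0,0,0],[0,0,-0.12]],
    [-0.4,[0,0,0],[0,0,-0.12]]
  ]
}}

```text
t: 7.18
tool_pos: [0.4632, -0.1381, 0.2811]
tool_rot: [-3.059, -0.717, 0.001]
contact_force: [0.0, 0.6, 0.3]
opening: 0.0599
grip_force: 0.0
```

```bash
python3 - <<'E'
from h import *
st()
t=ctrl.get_image("top")[:,:,::-1];cv2.imwrite("pics/top1.png",cv2.resize(t[95:275,90:350],None,fx=3,fy=3,interpolation=cv2.INTER_CUBIC))
E
```

```text
t 7.18 pos [ 0.4632 -0.1381  0.2811] psi -63.61737811336164 q [-0.4437 -0.32    1.8687 -0.0002  1.5933  0.6666] F [0.046  0.5818 0.2884] open 0.05990263525537719 grip 0.0
```

View pics/top1.png

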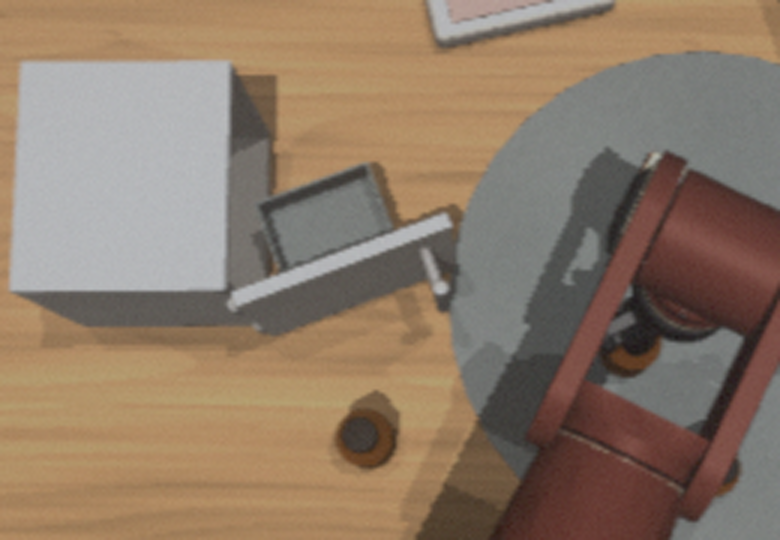

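The top view shows the door open about 1.2 rad with the rack centred near crop (328,215). The handle top is at (440,288) in the crop. The target bottle sits under the gripper. I descend on the cap next.

Emit:
{"method": "jog_arm", "body": {
  "deltas": [
    [-0.4,[0,0,-0.06],[0,0,0]],
    [-0.4,[0,0,-0.13],[0,0,0]],
    [-0.4,[0,0,-0.2],[0,0,0]],
    [-0.4,[0,0,-0.27],[0,0,0]],
    [-0.4,[0,0,-0.33],[0,0,0]],
    [-0.4,[0,0,-0.38],[0,0,0]],
    [-0.4,[0,0,-0.42],[0,0,0]],
    [-0.4,[0,0,-0.445],[0,0,0]],
    [-0.4,[0,0,-0.457],[0,0,0]],
    [-0.4,[0,0,-0.457],[0,0,0]]
  ],
  "squeeze": 25
}}

```text
t: 8.07
tool_pos: [0.4628, -0.1377, 0.0976]
tool_rot: [-3.058, -0.714, 0.002]
contact_force: [-1.5, -0.9, 0.1]
opening: 0.0602
grip_force: 0.0
```

Emit:
{"method": "jog_arm", "body": {
  "deltas": [
    [-0.2,[0,0,0],[0,0,0]],
    [0,[0,0,0],[0,0,0]],
    [0.1,[0,0,0],[0,0,0]],
    [0.2,[0,0,0],[0,0,0]],
    [0.3,[0,0,0],[0,0,0]],
    [0.4,[0,0,0],[0,0,0]],
    [0.6,[0,0,0],[0,0,0]],
    [1,[0,0,0],[0,0,0]],
    [1,[0,0,0],[0,0,0]],
    [1,[0,0,0],[0,0,0]]
  ]
}}

```text
t: 8.9
tool_pos: [0.4642, -0.1384, 0.0997]
tool_rot: [3.058, 0.713, 0.003]
contact_force: [1.3, -1.1, 5.6]
opening: 0.0314
grip_force: 25.2
```

```bash
python3 - <<'E'
from h import *
from scipy.optimize import least_squares
st()
H=np.array([.4835,.2196]);a=1.5909
px=lambda X,Y:(90+X/3,95+Y/3)
F=[((-.059,-.17,.212),px(440,288)),((-.007,-.198,.218),px(450,219)),((.093,-.039,.114),px(262,204)),((.093,-.151,.114),px(373,165))]
f=lambda p:np.concatenate([proj("top",[*(H+p[1:]+R2(a-p[0])@np.array(l[:2])),l[2]])-b for l,b in F])
for g in (lambda q:f([q[0],0,0]),f):
    s=least_squares(g,[1.2,0,0]if g is f else [1.2]);print(s.x,s.fun.reshape(-1,2));
    p=np.r_[s.x,0,0][:3];print("rack",H+p[1:]+R2(a-p[0])@[.047,-.095])
E
```

```text
t 8.90 pos [ 0.4642 -0.1384  0.0997] psi -63.767200096999716 q [-0.4434 -0.1714  2.0554 -0.0002  1.2551  0.6696] F [ 1.2805 -1.1282  5.6008] open 0.03137926988493557 grip 25.24781584739685
[1.2226] [[ 0.5322  0.9466]
 [ 0.5068  1.0226]
 [-2.0148 -0.2563]
 [-1.0524 -0.7078]]
rack [0.5616 0.1479]
[ 1.2239  0.001  -0.0011] [[ 0.978   0.6608]
 [ 0.9804  0.7443]
 [-1.5526 -0.5946]
 [-0.5805 -0.9954]]
rack [0.5624 0.1467]
```

Emit:
{"method": "jog_arm", "body": {
  "deltas": [
    [1,[0,0,0.02],[0,0,0]],
    [1,[0,0,0.06],[0,0,0]],
    [1,[0,0,0.12],[0,0,0]],
    [1,[0,0,0.19],[0,0,0]],
    [1,[0,0,0.26],[0,0,0]],
    [1,[0,0,0.33],[0,0,0]],
    [1,[0,0,0.4],[0,0,0]],
    [1,[0,0,0.47],[0,0,0]],
    [1,[0,0,0.53],[0,0,0]],
    [1,[0,0,0.57],[0,0,0]],
    [1,[0,0,0.59],[0,0,0]],
    [1,[0,0,0.59],[0,0,0]]
  ]
}}

```text
t: 9.9
tool_pos: [0.4635, -0.1378, 0.3357]
tool_rot: [3.059, 0.713, 0.002]
contact_force: [-0.1, 0.7, -3.2]
opening: 0.0313
grip_force: 25.4
```

Emit:
{"method": "jog_arm", "body": {
  "deltas": [
    [1,[0.007,0.02,0],[0,0,-0.002]],
    [1,[0.024,0.07,0],[0,0,-0.005]],
    [1,[0.049,0.14,0],[0,0,-0.008]],
    [1,[0.076,0.22,0],[0,0,-0.01]],
    [1,[0.104,0.3,0],[0,0,-0.013]],
    [1,[0.131,0.38,0],[0,0,-0.016]],
    [1,[0.159,0.46,0],[0,0,-0.019]],
    [1,[0.187,0.54,0],[0,0,-0.022]],
    [1,[0.211,0.61,0],[0,0,-0.024]],
    [1,[0.232,0.67,0],[0,0,-0.026]],
    [1,[0.243,0.7,0],[0,0,-0.026]],
    [1,[0.245,0.708,0],[0,0,-0.026]]
  ]
}}

```text
t: 10.9
tool_pos: [0.5606, 0.1476, 0.3315]
tool_rot: [-3.085, -0.592, 0.008]
contact_force: [-0.6, -0.6, -2.4]
opening: 0.031
grip_force: 25.5
```

Emit:
{"method": "jog_arm", "body": {
  "deltas": [
    [1,[0,0,0],[0,0,0]],
    [1,[0,0,0],[0,0,0]],
    [1,[0,0,0],[0,0,0]]
  ]
}}

```text
t: 11.15
tool_pos: [0.561, 0.1442, 0.3341]
tool_rot: [3.086, 0.585, -0.001]
contact_force: [-0.6, -0.1, -2.7]
opening: 0.0314
grip_force: 25.5
```

```bash
python3 - <<'E'
from h import *
st()
t=ctrl.get_image("top")[:,:,::-1];s=ctrl.get_image("side")[:,:,::-1]
o=np.zeros((480,790,3),np.uint8);a=cv2.resize(t[100:260,130:260],None,fx=3,fy=3,interpolation=cv2.INTER_CUBIC);b=cv2.resize(s[110:270,120:250],None,fx=3,fy=3,interpolation=cv2.INTER_CUBIC)
o[:480,:390]=a;o[:480,400:790]=b;cv2.imwrite("pics/p2.png",o)
H=np.array([.4835,.2196]);a=1.5909
f=lambda x,y,z,n:proj(n,[*(H+R2(a-1.22)@[x,y]),z])
for c in[(.093,-.039),(.093,-.151),(.001,-.151),(.001,-.039)]:
  q=f(*c,.114,"top");q2=f(*c,.114,"side");print((q-[130,100])*3,(q2-[120,110])*3+[400,0])
E
```

```text
t 11.15 pos [0.561  0.1442 0.3341] psi -68.53273603883333 q [ 0.1234 -0.0957  1.59   -0.0004  1.6481  1.3195] F [-0.6111 -0.1153 -2.7497] open 0.03137849932720088 grip 25.46512484550476
[135.672  188.2188] [643.9672 399.3733]
[249.4565 147.5781] [650.8719 311.2562]
[282.8509 238.5016] [744.6601 309.4215]
[168.0727 280.0956] [743.5161 397.3655]
```

View pics/p2.png

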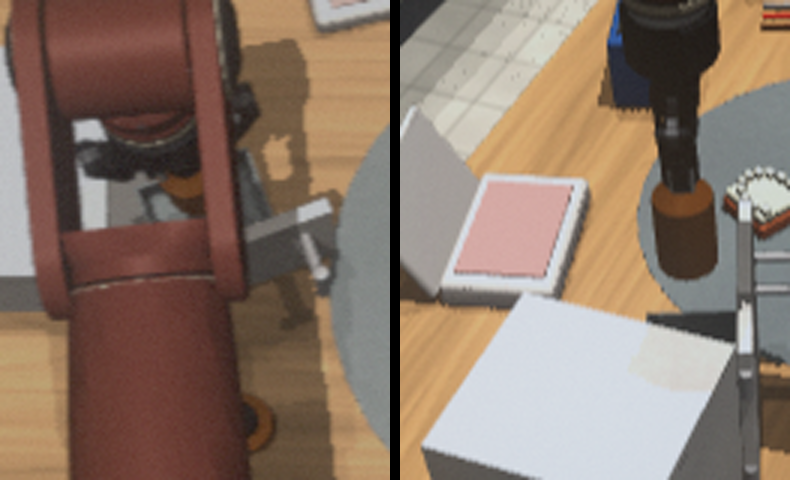

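The side view shows the bottle hanging over the rack. The rack's far rim corner is at (648,315) against a prediction of (651,311), so the position is consistent. I lower it next.

Emit:
{"method": "jog_arm", "body": {
  "deltas": [
    [1,[0,0.003,-0.02],[0,0,0]],
    [1,[0,0.003,-0.06],[0,0,0]],
    [1,[0,0.003,-0.11],[0,0,0]],
    [1,[0,0.003,-0.16],[0,0,0]],
    [1,[0,0.003,-0.21],[0,0,0]],
    [1,[0,0.003,-0.26],[0,0,0]],
    [1,[0,0.003,-0.3],[0,0,0]],
    [1,[0,0.003,-0.335],[0,0,0]],
    [1,[0,0.003,-0.36],[0,0,0]],
    [1,[0,0.003,-0.38],[0,0,0]],
    [1,[0,0.003,-0.39],[0,0,0]],
    [1,[0,0.003,-0.39],[0,0,0]]
  ]
}}

```text
t: 12.25
tool_pos: [0.561, 0.1464, 0.1778]
tool_rot: [-3.086, -0.587, 0.002]
contact_force: [-0.6, -0.4, -3.3]
opening: 0.0312
grip_force: 25.5
```

```bash
python3 - <<'E'
from h import *
st()
s=ctrl.get_image("side")[:,:,::-1]
cv2.imwrite("pics/p3.png",cv2.resize(s[150:270,140:270],None,fx=4,fy=4,interpolation=cv2.INTER_CUBIC))
E
```

```text
t 12.25 pos [0.561  0.1464 0.1778] psi -68.45408620070971 q [ 0.127  -0.0146  1.7718 -0.      1.3854  1.3217] F [-0.6219 -0.4019 -3.2758] open 0.031169656212232513 grip 25.506497025489807
```

View pics/p3.png

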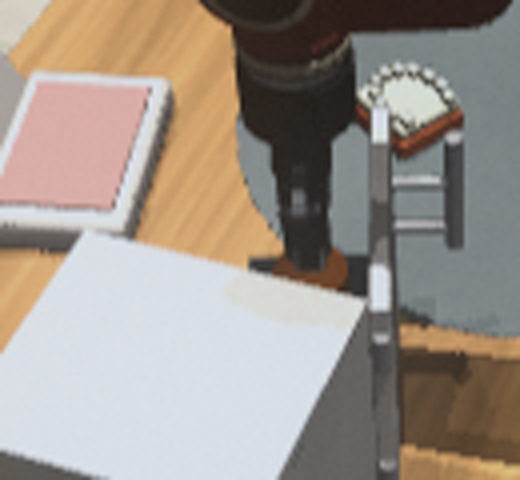

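The bottle (crop columns 272–348) hangs centred between the rack's far wall (250) and the door (365). I lower it the last few millimetres slowly.

Emit:
{"method": "jog_arm", "body": {
  "deltas": [
    [1,[0,0,-0.003],[0,0,0]],
    [1,[0,0,-0.006],[0,0,0]],
    [1,[0,0,-0.008],[0,0,0]],
    [1,[0,0,-0.01],[0,0,0]],
    [1,[0,0,-0.012],[0,0,0]],
    [1,[0,0,-0.012],[0,0,0]]
  ]
}}

```text
t: 12.8
tool_pos: [0.5613, 0.1465, 0.1736]
tool_rot: [-3.086, -0.587, 0.0]
contact_force: [0.5, -0.2, -2.8]
opening: 0.0313
grip_force: 25.5
```

Emit:
{"method": "jog_arm", "body": {
  "deltas": [
    [1,[0,0,-0.002],[0,0,0]],
    [1,[0,0,-0.004],[0,0,0]],
    [1,[0,0,-0.005],[0,0,0]],
    [1,[0,0,-0.005],[0,0,0]]
  ]
}}

```text
t: 13.13
tool_pos: [0.5614, 0.1466, 0.1717]
tool_rot: [-3.086, -0.587, -0.0]
contact_force: [0.1, 1.1, -3.1]
opening: 0.0314
grip_force: 25.6
```

Emit:
{"method": "jog_arm", "body": {
  "deltas": [
    [1,[0,0,-0.0015],[0,0,0]],
    [1,[0,0,-0.003],[0,0,0]],
    [1,[0,0,-0.004],[0,0,0]],
    [1,[0,0,-0.004],[0,0,0]]
  ]
}}

```text
t: 13.47
tool_pos: [0.5619, 0.1466, 0.1716]
tool_rot: [3.086, 0.587, 0.003]
contact_force: [-1.2, -0.8, 5.2]
opening: 0.0315
grip_force: 26.2
```

The foot is on the rack floor, since the force went from -3 to +5 N. I release next.

Emit:
{"method": "jog_arm", "body": {
  "deltas": [
    [0.25,[0,0,0],[0,0,0]],
    [0.2,[0,0,0],[0,0,0]],
    [0.1,[0,0,0],[0,0,0]],
    [0,[0,0,0],[0,0,0]],
    [-0.2,[0,0,0],[0,0,0]],
    [-0.2,[0,0,0],[0,0,0]],
    [-0.2,[0,0,0],[0,0,0]],
    [-0.2,[0,0,0],[0,0,0]]
  ]
}}

```text
t: 14.13
tool_pos: [0.5613, 0.1466, 0.17]
tool_rot: [-3.086, -0.587, 0.0]
contact_force: [0.6, 0.1, -0.5]
opening: 0.0513
grip_force: 0.0
```

Emit:
{"method": "jog_arm", "body": {
  "deltas": [
    [-0.2,[0,0,0.01],[0,0,0]],
    [-0.2,[0,0,0.03],[0,0,0]],
    [-0.2,[0,0,0.06],[0,0,0]],
    [-0.2,[0,0,0.1],[0,0,0]],
    [-0.2,[0,0,0.15],[0,0,0]],
    [-0.2,[0,0,0.2],[0,0,0]],
    [-0.2,[0,0,0.25],[0,0,0]],
    [-0.2,[0,0,0.3],[0,0,0]],
    [-0.2,[0,0,0.3],[0,0,0]],
    [-0.2,[0,0,0.3],[0,0,0]]
  ]
}}

```text
t: 14.97
tool_pos: [0.5623, 0.1467, 0.293]
tool_rot: [3.086, 0.587, 0.008]
contact_force: [0.6, -0.4, 0.5]
opening: 0.0513
grip_force: 0.0
```

```bash
python3 - <<'E'
from h import *
st()
E
```

```text
t 14.97 pos [0.5623 0.1467 0.293 ] psi -68.44463464791498 q [ 0.1271 -0.0839  1.646   0.      1.5747  1.3217] F [ 0.6428 -0.3895  0.5099] open 0.05125680164707348 grip 0.0
```

Emit:
{"method": "jog_arm", "body": {
  "deltas": [
    [0,[-0.169,-0.268,0.02],[0,0,0.504]],
    [0,[-0.169,-0.268,0.02],[0,0,0.504]],
    [0,[-0.169,-0.268,0.02],[0,0,0.504]],
    [0,[-0.169,-0.268,0.02],[0,0,0.504]],
    [0,[-0.169,-0.268,0.02],[0,0,0.504]],
    [0,[-0.169,-0.268,0.02],[0,0,0.504]],
    [0,[-0.169,-0.268,0.02],[0,0,0.504]],
    [0,[-0.169,-0.268,0.02],[0,0,0.504]],
    [0,[-0.169,-0.268,0.02],[0,0,0.504]],
    [0,[-0.169,-0.268,0.02],[0,0,0.504]],
    [0,[-0.169,-0.268,0.02],[0,0,0.504]],
    [0,[-0.169,-0.268,0.02],[0,0,0.504]]
  ]
}}

```text
t: 15.97
tool_pos: [0.493, 0.0394, 0.2965]
tool_rot: [-1.864, -2.526, 0.002]
contact_force: [-0.1, 0.5, -0.1]
opening: 0.0426
grip_force: 0.0
```

Emit:
{"method": "jog_arm", "body": {
  "deltas": [
    [0,[0,0,0],[0,0,0.025]],
    [0,[0,0,0],[0,0,0.025]],
    [0,[0,0,0],[0,0,0.025]]
  ]
}}

```text
t: 16.22
tool_pos: [0.4932, 0.0394, 0.2969]
tool_rot: [-1.775, -2.59, 0.002]
contact_force: [-0.9, 0.3, -0.0]
opening: 0.0426
grip_force: 0.0
```

```bash
python3 - <<'E'
from h import *
st()
t=ctrl.get_image("top")[:,:,::-1];s=ctrl.get_image("side")[:,:,::-1]
o=np.zeros((480,790,3),np.uint8);a=cv2.resize(t[100:260,130:260],None,fx=3,fy=3,interpolation=cv2.INTER_CUBIC);b=cv2.resize(s[110:270,120:250],None,fx=3,fy=3,interpolation=cv2.INTER_CUBIC)
o[:480,:390]=a;o[:480,400:790]=b;cv2.imwrite("pics/p4.png",o)
E
```

```text
t 16.22 pos [0.4932 0.0394 0.2969] psi 21.158167263528803 q [-0.0709 -0.2943  1.8225 -0.      1.6154 -0.4401] F [-0.891   0.2529 -0.0438] open 0.04262997163810781 grip 0.0
```

View pics/p4.png

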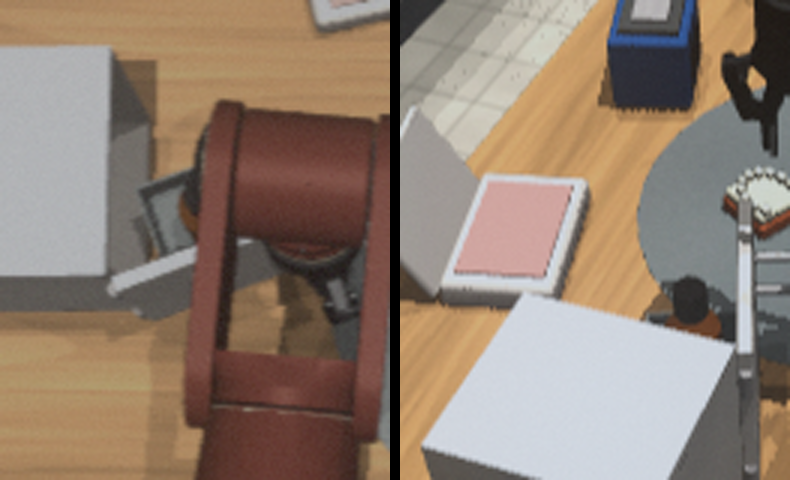

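The bottle stands upright in the rack with its cap at side crop (690,300), and the door has not moved. I go down on the handle and grip it again.

Emit:
{"method": "jog_arm", "body": {
  "deltas": [
    [0,[0,0,-0.04],[0,0,0]],
    [0,[0,0,-0.09],[0,0,0]],
    [0,[0,0,-0.14],[0,0,0]],
    [0,[0,0,-0.19],[0,0,0]],
    [0,[0,0,-0.24],[0,0,0]],
    [0,[0,0,-0.275],[0,0,0]],
    [0,[0,0,-0.292],[0,0,0]],
    [0,[0,0,-0.292],[0,0,0]]
  ]
}}

```text
t: 16.98
tool_pos: [0.4924, 0.0394, 0.1791]
tool_rot: [-1.772, -2.59, 0.003]
contact_force: [-0.1, -0.0, -0.3]
opening: 0.0426
grip_force: 0.0
```

Emit:
{"method": "jog_arm", "body": {
  "deltas": [
    [0.2,[0,0,0],[0,0,0]],
    [0.4,[0,0,0],[0,0,0]],
    [0.5,[0,0,0],[0,0,0]],
    [0.6,[0,0,0],[0,0,0]],
    [0.7,[0,0,0],[0,0,0]],
    [1,[0,0,0],[0,0,0]],
    [1,[0,0,0],[0,0,0]],
    [1,[0,0,0],[0,0,0]]
  ]
}}

```text
t: 17.65
tool_pos: [0.4945, 0.0394, 0.1826]
tool_rot: [1.772, 2.592, 0.002]
contact_force: [-0.1, 0.5, 6.3]
opening: 0.0131
grip_force: 24.6
```

```bash
python3 - <<'E'
from h import *
st()
H=np.array([.4835,.2196]);a=1.5909
p=lambda th:H+R2(a-th)@[-.059,-.17]
for th in np.arange(1.2,-.01,-.04): print("%.2f"%th,np.round((p(th)-p(1.2))/.4,3),np.round((p(th)-p(.72))/.4,3),np.round((p(th)-p(.24))/.4,3))
print(p(1.2))
E
```

```text
t 17.65 pos [0.4945 0.0394 0.1826] psi 21.28123434585695 q [-0.0708 -0.23    1.9598  0.0003  1.4096 -0.4423] F [-0.0931  0.547   6.2882] open 0.013075461342368411 grip 24.631633758544922
1.20 [0. 0.] [-0.205 -0.063] [-0.357 -0.212]
1.16 [0.018 0.001] [-0.187 -0.061] [-0.339 -0.211]
1.12 [0.036 0.003] [-0.169 -0.059] [-0.321 -0.209]
1.08 [0.054 0.006] [-0.151 -0.056] [-0.303 -0.206]
1.04 [0.071 0.01 ] [-0.133 -0.053] [-0.286 -0.203]
1.00 [0.089 0.014] [-0.116 -0.049] [-0.268 -0.198]
0.96 [0.106 0.019] [-0.098 -0.044] [-0.251 -0.194]
0.92 [0.123 0.025] [-0.081 -0.038] [-0.234 -0.188]
0.88 [0.14  0.031] [-0.065 -0.032] [-0.217 -0.182]
0.84 [0.157 0.038] [-0.048 -0.025] [-0.2   -0.175]
0.80 [0.173 0.045] [-0.032 -0.017] [-0.184 -0.167]
0.76 [0.189 0.054] [-0.016 -0.009] [-0.168 -0.159]
0.72 [0.205 0.063] [0. 0.] [-0.153 -0.15 ]
0.68 [0.22  0.072] [0.015 0.01 ] [-0.137 -0.14 ]
0.64 [0.235 0.082] [0.03 0.02] [-0.122 -0.13 ]
0.60 [0.249 0.093] [0.045 0.03 ] [-0.108 -0.12 ]
0.56 [0.263 0.104] [0.059 0.042] [-0.094 -0.108]
0.52 [0.277 0.116] [0.072 0.053] [-0.08  -0.097]
0.48 [0.29  0.128] [0.085 0.066] [-0.067 -0.084]
0.44 [0.302 0.141] [0.098 0.079] [-0.055 -0.071]
0.40 [0.314 0.155] [0.11  0.092] [-0.043 -0.058]
0.36 [0.326 0.168] [0.121 0.106] [-0.031 -0.044]
0.32 [0.337 0.183] [0.132 0.12 ] [-0.02 -0.03]
0.28 [0.347 0.197] [0.143 0.135] [-0.01  -0.015]
0.24 [0.357 0.212] [0.153 0.15 ] [0. 0.]
0.20 [0.366 0.228] [0.162 0.165] [0.009 0.015]
0.16 [0.375 0.244] [0.17  0.181] [0.018 0.031]
0.12 [0.383 0.26 ] [0.178 0.197] [0.026 0.048]
0.08 [0.39  0.276] [0.185 0.214] [0.033 0.064]
0.04 [0.396 0.293] [0.192 0.231] [0.039 0.081]
-0.00 [0.402 0.31 ] [0.198 0.248] [0.045 0.098]
[0.4937 0.0399]
```

Emit:
{"method": "jog_arm", "body": {
  "deltas": [
    [1,[0.009,0.001,0],[0,0,0.006]],
    [1,[0.023,0.002,0],[0,0,0.016]],
    [1,[0.04,0.004,0],[0,0,0.028]],
    [1,[0.058,0.007,0],[0,0,0.041]],
    [1,[0.076,0.011,0],[0,0,0.054]],
    [1,[0.093,0.015,0],[0,0,0.067]],
    [1,[0.11,0.02,0],[0,0,0.08]],
    [1,[0.127,0.026,0],[0,0,0.092]],
    [1,[0.145,0.033,0],[0,0,0.106]],
    [1,[0.165,0.041,0],[0,0,0.121]],
    [1,[0.185,0.052,0],[0,0,0.137]],
    [1,[0.205,0.063,0],[0,0,0.153]]
  ]
}}

```text
t: 18.65
tool_pos: [0.577, 0.0633, 0.1826]
tool_rot: [1.101, 2.939, -0.003]
contact_force: [-0.1, -3.4, 5.1]
opening: 0.0127
grip_force: 24.7
```

Emit:
{"method": "jog_arm", "body": {
  "deltas": [
    [1,[0.015,0.01,0],[0,0,0.013]],
    [1,[0.03,0.02,0],[0,0,0.025]],
    [1,[0.045,0.03,0],[0,0,0.038]],
    [1,[0.059,0.042,0],[0,0,0.051]],
    [1,[0.072,0.053,0],[0,0,0.064]],
    [1,[0.085,0.066,0],[0,0,0.076]],
    [1,[0.098,0.079,0],[0,0,0.089]],
    [1,[0.11,0.092,0],[0,0,0.102]],
    [1,[0.121,0.106,0],[0,0,0.115]],
    [1,[0.132,0.12,0],[0,0,0.127]],
    [1,[0.143,0.135,0],[0,0,0.14]],
    [1,[0.153,0.15,0],[0,0,0.153]]
  ]
}}

```text
t: 19.65
tool_pos: [0.6395, 0.1227, 0.1827]
tool_rot: [0.371, 3.113, -0.005]
contact_force: [6.0, -4.4, 2.6]
opening: 0.0128
grip_force: 24.5
```

```bash
python3 - <<'E'
from h import *
st()
H=np.array([.4835,.2196]);a=1.5909;print(H+R2(a-.24)@[-.059,-.17])
t=ctrl.get_image("top")[:,:,::-1];s=ctrl.get_image("side")[:,:,::-1]
o=np.zeros((480,790,3),np.uint8);a=cv2.resize(t[80:240,130:260],None,fx=3,fy=3,interpolation=cv2.INTER_CUBIC);b=cv2.resize(s[110:270,120:250],None,fx=3,fy=3,interpolation=cv2.INTER_CUBIC)
o[:480,:390]=a;o[:480,400:790]=b;cv2.imwrite("pics/p5.png",o)
E
```

```text
t 19.65 pos [0.6395 0.1227 0.1827] psi 76.40205409743172 q [ 0.0771  0.1427  1.5988 -0.0042  1.3942 -1.2557] F [ 5.9653 -4.3872  2.6322] open 0.012809389561942133 grip 24.525159895420074
[0.6365 0.1249]
```

View pics/p5.png

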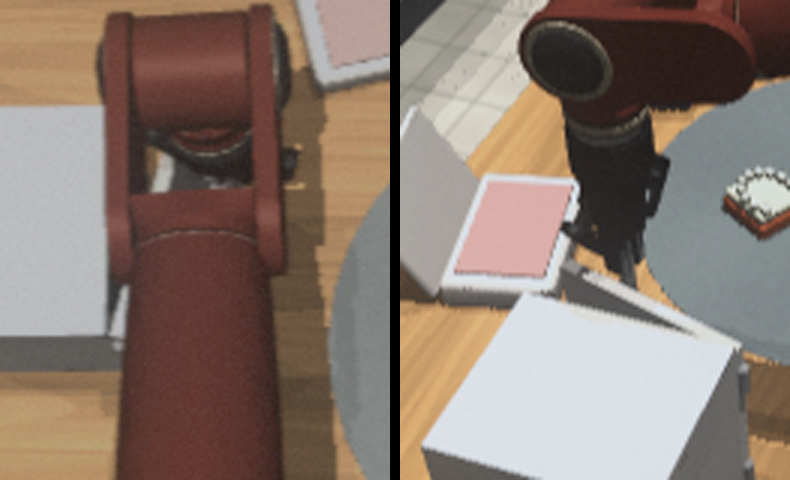

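The door is about 0.24 rad open and swinging in cleanly. I close the rest slowly.

Emit:
{"method": "jog_arm", "body": {
  "deltas": [
    [1,[0.006,0.009,0],[0,0,0.008]],
    [1,[0.011,0.019,0],[0,0,0.015]],
    [1,[0.016,0.028,0],[0,0,0.023]],
    [1,[0.021,0.038,0],[0,0,0.031]],
    [1,[0.026,0.048,0],[0,0,0.038]],
    [1,[0.03,0.058,0],[0,0,0.046]],
    [1,[0.034,0.067,0],[0,0,0.053]],
    [1,[0.038,0.076,0],[0,0,0.06]],
    [1,[0.041,0.085,0],[0,0,0.066]],
    [1,[0.043,0.092,0],[0,0,0.072]],
    [1,[0.045,0.097,0],[0,0,0.076]],
    [1,[0.045,0.098,0],[0,0,0.076]]
  ]
}}

```text
t: 20.75
tool_pos: [0.6586, 0.1619, 0.1827]
tool_rot: [-0.0, 3.132, -0.005]
contact_force: [10.3, -5.5, 1.2]
opening: 0.0132
grip_force: 24.6
```

Emit:
{"method": "jog_arm", "body": {
  "deltas": [
    [1,[0,0.001,0],[0,0,0]],
    [1,[0,0.003,0],[0,0,0]],
    [1,[0,0.005,0],[0,0,0]],
    [1,[0,0.005,0],[0,0,0]]
  ]
}}

```text
t: 21.08
tool_pos: [0.6591, 0.1634, 0.1827]
tool_rot: [0.001, 3.131, -0.006]
contact_force: [13.3, -5.9, 0.5]
opening: 0.0131
grip_force: 24.6
```

Emit:
{"method": "jog_arm", "body": {
  "deltas": [
    [1,[-0.005,0.004,0],[0,0,0]],
    [1,[-0.008,0.008,0],[0,0,0]],
    [1,[-0.008,0.01,0],[0,0,0]],
    [1,[-0.008,0.01,0],[0,0,0]]
  ]
}}

```text
t: 21.42
tool_pos: [0.659, 0.1656, 0.1829]
tool_rot: [0.002, 3.122, -0.01]
contact_force: [23.3, -10.6, -5.8]
opening: 0.0131
grip_force: 24.5
```

Emit:
{"method": "jog_arm", "body": {
  "deltas": [
    [0.5,[0,0,0],[0,0,0]],
    [0.2,[0,0,0],[0,0,0]],
    [0,[0,0,0],[0,0,0]],
    [0,[0,0,0],[0,0,0]],
    [0,[0,0,0],[0,0,0]]
  ]
}}

```text
t: 21.83
tool_pos: [0.6511, 0.17, 0.1807]
tool_rot: [0.002, -3.14, 0.0]
contact_force: [-0.6, 0.6, 0.3]
opening: 0.0425
grip_force: 0.0
```

```bash
python3 - <<'E'
from h import *
st()
t=ctrl.get_image("top")[:,:,::-1];s=ctrl.get_image("side")[:,:,::-1]
o=np.zeros((480,790,3),np.uint8);a=cv2.resize(t[80:200,150:247],None,fx=4,fy=4,interpolation=cv2.INTER_CUBIC);b=cv2.resize(s[170:290,150:247],None,fx=4,fy=4,interpolation=cv2.INTER_CUBIC)
o[:480,:388]=a;o[:480,400:788]=b;cv2.imwrite("pics/p6.png",o)
E
```

```text
t 21.83 pos [0.6511 0.17   0.1807] psi 90.07210826778505 q [ 0.1449  0.1976  1.5403  0.      1.4048 -1.4271] F [-0.6088  0.5715  0.2689] open 0.04249344328023592 grip 0.0
```

View pics/p6.png

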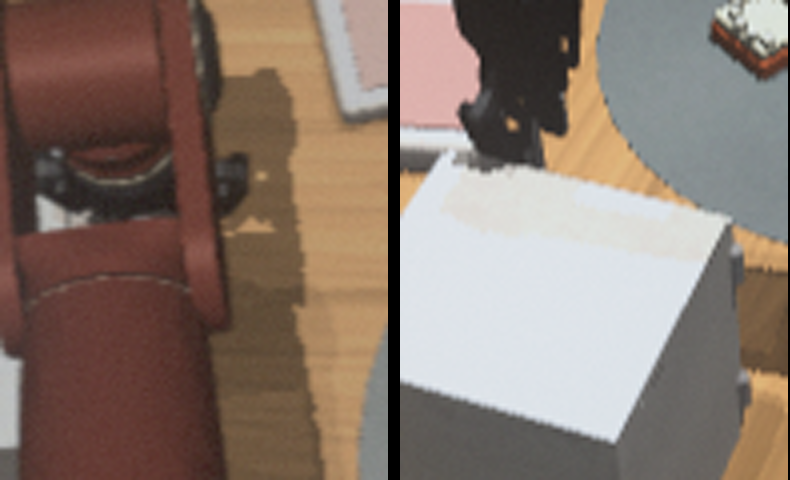

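The fingers are free of strain and the door looks flush (roof edge over the door in both crops). I confirm by pushing on the bar with half-closed fingers while watching the force.

Emit:
{"method": "jog_arm", "body": {
  "deltas": [
    [0.2,[0.008,-0.012,0],[0,0,0.006]],
    [0.4,[0.008,-0.012,0],[0,0,0.006]],
    [0.4,[0.008,-0.012,0],[0,0,0.006]],
    [0.4,[0.008,0,0],[0,0,0.006]],
    [0.4,[0.008,0.003,0],[0,0,0.006]],
    [0.4,[0.008,0.006,0],[0,0,0.006]],
    [0.4,[0.008,0.006,0],[0,0,0.006]]
  ]
}}

```text
t: 22.52
tool_pos: [0.6548, 0.1714, 0.1813]
tool_rot: [0.031, -3.141, 0.004]
contact_force: [0.3, -4.4, 0.7]
opening: 0.0259
grip_force: 2.2
```

Emit:
{"method": "jog_arm", "body": {
  "deltas": [
    [0.4,[0,0.003,0],[0,0,0]],
    [0.4,[0,0.006,0],[0,0,0]],
    [0.4,[0,0.006,0],[0,0,0]]
  ]
}}

```text
t: 22.77
tool_pos: [0.6548, 0.1715, 0.1812]
tool_rot: [0.029, -3.14, 0.01]
contact_force: [-1.9, -11.2, 1.3]
opening: 0.0258
grip_force: 5.5
```

The position stalls while the force rises to 11 N, well above the 1.5 N of hinge friction, so the door is against its stop. I back off and rise clear.

Emit:
{"method": "jog_arm", "body": {
  "deltas": [
    [0.4,[0,-0.01,0],[0,0,0]],
    [0.3,[0,-0.02,0],[0,0,0]],
    [0.1,[0,-0.022,0],[0,0,0]],
    [0.1,[0,-0.022,0],[0,0,0]],
    [0.1,[0,-0.022,0.03],[0,0,0]],
    [0.1,[0,-0.022,0.08],[0,0,0]],
    [0.1,[0,-0.022,0.14],[0,0,0]],
    [0.1,[0,-0.022,0.2],[0,0,0]],
    [0.1,[0,-0.022,0.27],[0,0,0]],
    [0.1,[0,-0.022,0.34],[0,0,0]],
    [0.1,[0,-0.022,0.4],[0,0,0]],
    [0.1,[0,-0.022,0.4],[0,0,0]]
  ]
}}

```text
t: 23.77
tool_pos: [0.6568, 0.1666, 0.3504]
tool_rot: [-0.032, 3.129, 0.003]
contact_force: [-0.1, -0.5, 2.5]
opening: 0.0384
grip_force: 0.0
```

Emit:
{"method": "jog_arm", "body": {
  "deltas": [
    [0,[-0.2,-0.6,0],[0,0,0]],
    [0,[-0.2,-0.6,0],[0,0,0]],
    [0,[-0.2,-0.6,0],[0,0,0]],
    [0,[-0.2,-0.6,0],[0,0,0]],
    [0,[-0.2,-0.6,0],[0,0,0]],
    [0,[-0.2,-0.6,0],[0,0,0]],
    [0,[-0.2,-0.6,0],[0,0,0]],
    [0,[-0.2,-0.6,0],[0,0,0]],
    [0,[-0.2,-0.6,0],[0,0,0]],
    [0,[-0.2,-0.6,0],[0,0,0]]
  ]
}}

```text
t: 24.6
tool_pos: [0.5752, -0.073, 0.3413]
tool_rot: [-0.033, 3.141, 0.001]
contact_force: [-0.2, 0.5, 0.2]
opening: 0.0426
grip_force: 0.0
```

```bash
python3 - <<'E'
from h import *
st()
t=ctrl.get_image("top")[:,:,::-1].astype(int);o=cv2.imread("pics/top0.png").astype(int)
d=np.abs(t-o).max(2)[105:205,85:215]
print((d>40).sum(),np.argwhere(d>40)[:10]+[105,85])
for dx in range(-2,3):
    print([int(np.abs(t[120:142,175+dx:200+dx]-o[120+dy-dy:142,175:200]).mean()) for dy in [0]])
E
```

```text
t 24.60 pos [ 0.5752 -0.073   0.3413] psi 91.2102984954246 q [-0.2548 -0.0961  1.5786  0.0006  1.659  -1.8467] F [-0.1519  0.4788  0.2436] open 0.04263484324152649 grip 0.0
0 []
[13]
[9]
[7]
[10]
[15]
```

The cabinet and handle now match the first picture: no pixel there differs by more than 40 levels, and the handle matches best at zero shift. So the door is shut, and I hand the job in.

```bash
python3 -c "
from station import ctrl
print(ctrl.finish_job())"
```

```text
the job is handed in; nothing more can be done
None
```

The job is handed in with no verdict returned: the bottle was upright in the rack, let go, when last seen before the door closed over it; the door was then pushed to its stop and matches the first picture, and nothing touched the jar or model.

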